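# Unload the routing nest into the transit rack

### The arm

A 7-joint arm with a two-finger parallel gripper is mounted at the origin on the work surface. World frame = base frame: x ahead of the robot, y to its left, z up, the work surface at z = 0. Lengths are in m, angles in rad, forces in N, time in s.
With the tool pointing down it reaches from about 0.35 to 0.9 m from the base axis. Payload 19.9 kg.
Tool frame: the origin (TCP) lies between the finger pads; the fingertips stand 14 mm ahead of it and the grasp point (between the pads) lies 5 mm behind it; z points along the fingers, y is the direction in which the jaws open and shut (so a half turn about z gives the same grasp; the last joint's range is limited). The gripper opens to 85 mm and grips with 20 to 120 N. Pads are 22 mm wide; open, the fingers measure 114 mm over their backs; the gripper's body (76 mm by 85 mm) begins 54 mm behind the grasp point. The pads swing forward as they close: fully open they stand 13 mm farther back than shut.
Start: joints at [-0.042, 0.417, -0.01, 1.614, 0.005, 1.111, -0.053], TCP at [0.625, 0, 0.245] pointing down, gripper open.
Joint ranges: [-2.81, 2.81], [-0.39, 2.02], [-1.27, 1.25], [0.06, 2.57], [-1.19, 4.33], [0.19, 2], [-2.82, 2.82]. Speed limits (rad/s): [1.89, 1.89, 2.39, 2.39, 3.01, 3.01, 3.01].

### API

Orientations are given as a 3x3 rotation matrix whose columns are the frame's x, y, z axes.
In Python, from workcell import status, get_image, camera_model, job gives the robot as it stands.
- The arm moves only by the tool servo_tool, never from a script. Its argument "rows" is a list of rows, each a list of 3 entries, a list of its own where there are three numbers: the shift along the tool's x, y, z in cm, then the turn, a rotation vector about the tool's x, y, z in degrees, then the finger opening in cm, from 0 to 8.54. In form: [[[dx, dy, dz], [ax, ay, az], hand], ...]. A call has 1 to 12 rows; each row shifts and turns the commanded pose from where the row before left it, along the tool's axes as they then stand; what a row does not reach is not made up. A row lasts 1/8 s, in which the tool goes at most 62.5 mm and 10.7 degrees, less where a joint would pass 70% of its speed; a pose out of reach is approached as far as the arm can. A call with a gripper value outside its range is refused whole. The fingers move at their own pace and stop on an object; the grip force is fixed at half the most. Time passes only in rows, so rows that do not move let the fingers close. It gives the time, the measured TCP pose, the force and the opening at its end, in the units of the state.
- status.state(): the state, without advancing time (a new reading comes with each control period).
- get_image(name): name is "scene" or "side" or "wrist"; returns (picture, depth): 420x560x3 uint8, blue, green, red; 420x560 float32, m along the optical axis (not along the pixel's ray), 0 where there is no reading.
- camera_model(name): a dict with "camera_matrix" (3x3 intrinsics, pixels), "position" and "rotation" of the camera in the world; the wrist camera has in their place "T_tool_cam" (4x4, takes a point from camera to tool coordinates, whose origin is the TCP and whose axes are the flange's). Camera axes: x right, y up, looking along -z (the intrinsics and any distortion apply to the point x, -y, -z); pixel columns grow to the right and rows downward; lengths in m; the calibration is good to about 2 mm. The wrist camera is an equidistant fisheye: a pixel r from the principal point sees the ray r / f radians off the axis. A picture is of the moment at which its call begins: read the wrist's pose just before it. camera_model takes no time and is no camera call.
- job.finish_job(): hands the job in, once; it reports no verdict.
The state is a dict: "clock": time; "joint_positions": joint angles; "qvel": joint speeds; "effort": joint torques, N m; "ee_pos": TCP position; "ee_rot": TCP orientation; "force": force on the tool from outside, world axes, zero at the start; "wrist_torque": the same for the moment, N m; "grip_width": finger opening in m.
Only numpy, scipy, OpenCV 4.12 (cv2) and the standard library are available. Lean on these libraries where they do the work, as an engineer would, in place of code of your own. Each camera call takes 0.05 s, during which the arm holds its last target. There are 200 camera calls.

### The job

Move every wooden handle bar from the aluminium routing nest into the white laminate transit rack: first throw the rack's lock lever over to unlock it, then for each bar press down the ejector lever of its pocket so that it rises, pick it up and slide it along a free lane, under the rack's roof, fully home against the end wall. When all the bars are home, throw the lock lever back to lock them in, and leave the other things on the bench where they are.

Things in the scene. Friction and masses are not known exactly. Their poses are not given: they have to be found in the camera images.
- nest: Fixed routing nest: aluminium block 190 (its x) x 250 mm (y), top face 52 mm above the bench; origin at the centre of its underside, z up. Three open-topped pockets along x, side by side at y = +80, 0 and -80 mm, each 156 x 38 mm. A seated bar's top lies 4 mm below the top face, so it cannot be gripped until raised. The ejector levers are at the -x end (facing the robot), one in line with each pocket.
- rack: Fixed white and grey laminate rack, 206 mm wide (its y), from x = -120 to +117 mm; origin on the bench, z up. Floor 14 mm above the bench, open and without walls from x = -120 to +20 mm. From x = +20 mm three lanes run along +x between walls (39 mm apart) under a fixed roof (underside 37 mm above the floor, top 59 mm above the bench) to an end wall at x = +105 mm. A home bar has its middle at x = +30, its tail at -45 mm.
- strip_top (a point): Middle of the top of the steel lock strip, 8 mm thick, which crosses all the lanes at x = -61 to -53 mm of the rack. Locked it stands 12 mm above the rack's floor (blocks bars from sliding in, and keeps home bars in); unlocked it sinks flush with the floor.
- lock (a joint): Angle (rad) of the lock lever, a 12 mm rod on a 70 x 50 x 25 mm block beside the rack. Its hinge, along the rack's y, is at x = -30, y = -165, z = 28 mm of the rack. 0 = locked, leaning 0.5 rad to the rack's -x (towards the robot), strip up; 1.0 = unlocked, leaning 0.5 rad to +x, strip down. It stays where it is left; 2 N at its ball moves it. The strip is geared to it.
- lock_ball (a point): Centre of the 28 mm black ball on the end of the lock lever, 85 mm from its hinge.
- lane1 (a point): Mouth of lane 1 (rack y = +74 mm): the middle of the lane on the rack's floor, at the front edge of roof and walls. Bars slide in along the rack's +x; the end wall is 85 mm farther in, so 65 mm of a home bar stands out in front of here.
- lane2 (a point): Mouth of lane 2 (rack y = +0 mm): the middle of the lane on the rack's floor, at the front edge of roof and walls. Bars slide in along the rack's +x; the end wall is 85 mm farther in, so 65 mm of a home bar stands out in front of here.
- lane3 (a point): Mouth of lane 3 (rack y = -74 mm): the middle of the lane on the rack's floor, at the front edge of roof and walls. Bars slide in along the rack's +x; the end wall is 85 mm farther in, so 65 mm of a home bar stands out in front of here.
- ejector1 (a joint): Angle (rad) of ejector lever 1: 0 = up (0.35 rad above level), its bar seated; 0.6 = pressed fully down. It raises the bar 50 mm per rad: 30 mm in all, 26 mm of the bar then standing above the block. It stays where it is left; about 7 N down on the paddle moves it. Hinge along the nest's y, at its x = -106 mm, 45 mm above the bench, in line with pocket 1.
- paddle1 (a point): Centre of the top of the black paddle (30 x 42 mm) of ejector lever 1, 58 mm from its hinge; it is pressed downwards and sinks about 34 mm.
- bar1: Handle bar 1, origin at its middle: a straight brown beech drawer-handle bar with rounded edges, 150 mm long (its x), 32 x 32 mm square, about 0.15 kg. The bars are alike, which way round they go does not matter, and which pocket each lies in varies. Not every bar is there: an absent one reads None.
- ejector2 (a joint): Angle (rad) of ejector lever 2: 0 = up (0.35 rad above level), its bar seated; 0.6 = pressed fully down. It raises the bar 50 mm per rad: 30 mm in all, 26 mm of the bar then standing above the block. It stays where it is left; about 7 N down on the paddle moves it. Hinge along the nest's y, at its x = -106 mm, 45 mm above the bench, in line with pocket 2.
- paddle2 (a point): Centre of the top of the black paddle (30 x 42 mm) of ejector lever 2, 58 mm from its hinge; it is pressed downwards and sinks about 34 mm.
- bar2: Handle bar 2, origin at its middle: a straight brown beech drawer-handle bar with rounded edges, 150 mm long (its x), 32 x 32 mm square, about 0.15 kg. The bars are alike, which way round they go does not matter, and which pocket each lies in varies. Not every bar is there: an absent one reads None.
- ejector3 (a joint): Angle (rad) of ejector lever 3: 0 = up (0.35 rad above level), its bar seated; 0.6 = pressed fully down. It raises the bar 50 mm per rad: 30 mm in all, 26 mm of the bar then standing above the block. It stays where it is left; about 7 N down on the paddle moves it. Hinge along the nest's y, at its x = -106 mm, 45 mm above the bench, in line with pocket 3.
- paddle3 (a point): Centre of the top of the black paddle (30 x 42 mm) of ejector lever 3, 58 mm from its hinge; it is pressed downwards and sinks about 34 mm.
- bar3: Handle bar 3, origin at its middle: a straight brown beech drawer-handle bar with rounded edges, 150 mm long (its x), 32 x 32 mm square, about 0.15 kg. The bars are alike, which way round they go does not matter, and which pocket each lies in varies. Not every bar is there: an absent one reads None.
- glue: Bystander, not to be disturbed: white glue bottle, 68 mm across, 190 mm tall; origin at its underside.
- tape: Bystander, not to be disturbed: grey tape measure, 70 x 50 x 35 mm; origin at its underside.
- sander: Bystander, not to be disturbed: cork sanding block, 100 x 67 x 33 mm; origin at its underside.
- driver: Bystander, not to be disturbed: screwdriver, 200 mm long; lying on the bench.
- screws: Bystander, not to be disturbed: small cardboard box, 110 x 70 x 50 mm; origin at its underside.
- offcut: Bystander, not to be disturbed: two stacked wood offcuts, 240 x 60 x 40 mm; origin at its underside.
- spray: Bystander, not to be disturbed: aluminium can, 60 mm across, 170 mm tall; origin at its underside.

How it is judged:
On the way, in this order (a step that is already met when the one before it is completed fails the run):
1. the rack's lock lever is thrown to unlocked (value of joint lock above 0.8 rad), for 0.2 s.
2. an ejector lever has been pressed (value of joint any of ejector1, ejector2, ejector3 above 0.5 rad), for 0.1 s.
3. every bar lies fully home in a lane with the rack still unlocked (x of bar1 in the frame of rack between 0.021 and 0.039 m and z of bar1 in the frame of rack between 0.024 and 0.037 m and (y of bar1 in the frame of rack between -0.081 and -0.067 m or y of bar1 in the frame of rack between -0.007 and 0.007 m or y of bar1 in the frame of rack between 0.067 and 0.081 m) and angle between the x axis of each of bar1, bar2, bar3 and the x axis of rack, either way round below 0.1 rad and linear speed of each of bar1, bar2, bar3 below 0.02 m/s and x of bar2 in the frame of rack between 0.021 and 0.039 m and z of bar2 in the frame of rack between 0.024 and 0.037 m and (y of bar2 in the frame of rack between -0.081 and -0.067 m or y of bar2 in the frame of rack between -0.007 and 0.007 m or y of bar2 in the frame of rack between 0.067 and 0.081 m) and x of bar3 in the frame of rack between 0.021 and 0.039 m and z of bar3 in the frame of rack between 0.024 and 0.037 m and (y of bar3 in the frame of rack between -0.081 and -0.067 m or y of bar3 in the frame of rack between -0.007 and 0.007 m or y of bar3 in the frame of rack between 0.067 and 0.081 m) and value of joint lock above 0.8 rad), for 0.2 s.
4. the lock lever is thrown to locked (value of joint lock below 0.2 rad), for 0.2 s.
At the end, for the whole second after the job is handed in: Every bar that is there lies at rest on the rack's floor in a lane, under the roof, its nose within 9 mm of the end wall, and the lock lever is within 0.2 rad of locked (x of bar1 in the frame of rack between 0.021 and 0.039 m and z of bar1 in the frame of rack between 0.024 and 0.037 m and (y of bar1 in the frame of rack between -0.081 and -0.067 m or y of bar1 in the frame of rack between -0.007 and 0.007 m or y of bar1 in the frame of rack between 0.067 and 0.081 m) and angle between the x axis of each of bar1, bar2, bar3 and the x axis of rack, either way round below 0.1 rad and linear speed of each of bar1, bar2, bar3 below 0.02 m/s and x of bar2 in the frame of rack between 0.021 and 0.039 m and z of bar2 in the frame of rack between 0.024 and 0.037 m and (y of bar2 in the frame of rack between -0.081 and -0.067 m or y of bar2 in the frame of rack between -0.007 and 0.007 m or y of bar2 in the frame of rack between 0.067 and 0.081 m) and x of bar3 in the frame of rack between 0.021 and 0.039 m and z of bar3 in the frame of rack between 0.024 and 0.037 m and (y of bar3 in the frame of rack between -0.081 and -0.067 m or y of bar3 in the frame of rack between -0.007 and 0.007 m or y of bar3 in the frame of rack between 0.067 and 0.081 m) and value of joint lock below 0.2 rad); the robot touches nothing.
It fails at once if another thing on the bench is moved more than 40 mm (distance of any of glue, tape, sander, driver, screws, offcut, spray from where it was at the start of the episode above 0.04 m).
Of bar1, bar2, bar3 only 2 to 3 are there at a start; the rules pass over those that are not, and their reading is None.
At some moment in a run one of bar1, bar2, bar3 may be knocked a few centimetres aside while the robot is not near it.
Once in a run the grip may slacken for a moment while it holds something.
It also fails if it takes over 210 s, if anything falls off the work surface, if the arm or the gripper's body presses on something with over 40 N, if the wrist force passes 120 N, or if a joint passes its speed limit or range.

## Working session

There is one attempt and no reset: what is moved stays moved. The work goes in short steps, Python scripts to look and compute and a tool call to move; the robot and the scene stay as the last step left them, time stands still between calls to the robot, and variables do not carry over. Pictures are saved under pics/ and viewed, about 12 in all and at most 16, crops included, and the job is handed in when it is done.

Besides the shell and the picture viewer there is one more tool, called after "Call:" as name(argument=value, ...), one argument or row to a line, values as JSON. servo_tool: Moves the arm, as the interface text tells. Its arguments: {"type":"object","properties":{"rows":{"type":"array"}},"required":["rows"]}

```bash
mkdir -p pics; ls
python3 - <<'E'
from workcell import status,get_image,camera_model
import cv2,numpy as np
s=status.state();print(s)
for n in("scene","side"):
    p,d=get_image(n);cv2.imwrite(f"pics/{n}0.png",p);np.save(f"pics/{n}0.npy",d);print(camera_model(n))
print(camera_model("wrist"))
E
```

```text
pics
{'clock': 0.0, 'joint_positions': array([-0.04154691,  0.41799942, -0.01030755,  1.61417246,  0.00470966,
        1.11071224, -0.05300048]), 'qvel': array([ 1.33855627e-03, -7.43770877e-04,  1.31863723e-03, -4.96273385e-05,
        3.68969130e-04, -3.35465529e-04, -3.51525714e-04]), 'effort': array([ 3.43503270e-04, -8.64444852e+01,  6.79280274e-01, -4.34903777e+01,
        1.92400004e-02,  7.37222959e-03,  1.31192037e-04]), 'ee_pos': array([6.24664704e-01, 1.97802021e-05, 2.44645081e-01]), 'ee_rot': array([[-6.31811956e-05,  9.99999199e-01, -1.26387169e-03],
       [ 9.99999993e-01,  6.30544447e-05, -1.00327341e-04],
       [-1.00247568e-04, -1.26387802e-03, -9.99999196e-01]]), 'force': array([ 0.51022015, -0.24245336, -0.59356611]), 'wrist_torque': array([-0.05844928, -0.00554601, -0.02071843]), 'grip_width': 0.08530206229265795}
{'camera_matrix': array([[460.69759734,   0.        , 276.82385279],
       [  0.        , 460.69759734, 208.47535017],
       [  0.        ,   0.        ,   1.        ]]), 'position': array([1.35239117, 0.15003344, 1.32472184]), 'rotation': array([[-
[... 356 characters left out ...]
0.73356787]), 'rotation': array([[-0.76248148,  0.35249484, -0.54255818],
       [-0.64669952, -0.38922782,  0.65595841],
       [ 0.02004322,  0.85102826,  0.52473725]])}
{'camera_matrix': array([[325.1922621 ,   0.        , 278.10785834],
       [  0.        , 325.1922621 , 204.90398439],
       [  0.        ,   0.        ,   1.        ]]), 'T_tool_cam': array([[ 4.81912897e-04,  9.57457096e-01,  2.88575254e-01,
         7.32947105e-02],
       [ 9.99999848e-01, -3.83783265e-04, -3.96627266e-04,
         3.68947164e-04],
       [-2.69003237e-04,  2.88575401e-01, -9.57457135e-01,
        -1.28331053e-01],
       [ 0.00000000e+00,  0.00000000e+00,  0.00000000e+00,
         1.00000000e+00]])}
```

View images.

View pics/scene0.png

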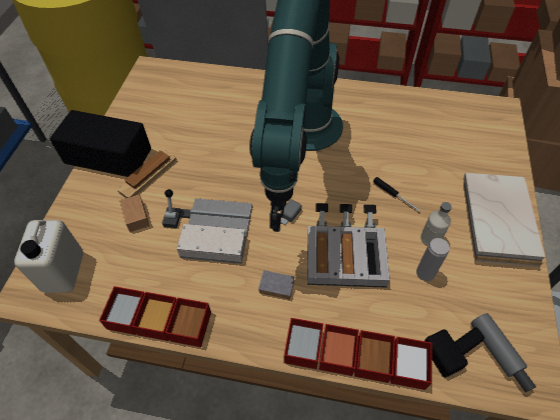

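View pics/side0.png

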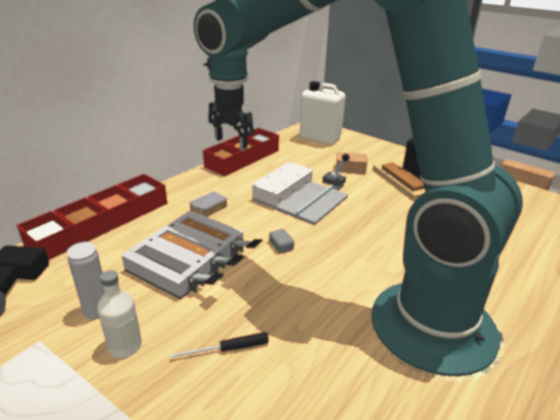

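```bash
cat > h.py <<'E'
from workcell import status,get_image,camera_model
import cv2,numpy as np
def cloud(n,d):
    m=camera_model(n);K=m["camera_matrix"];v,u=np.indices(d.shape)
    P=np.stack([(u-K[0,2])/K[0,0]*d,-(v-K[1,2])/K[1,1]*d,-d],-1)
    W=P@np.asarray(m["rotation"]).T+m["position"];W[d<=0]=np.nan;return W
def ray(n,u,v,z):
    m=camera_model(n);K=m["camera_matrix"]
    r=np.asarray(m["rotation"])@[(u-K[0,2])/K[0,0],-(v-K[1,2])/K[1,1],-1]
    return m["position"]+r*(z-m["position"][2])/r[2]
def wrist_ray(u,v,z,s):
    m=camera_model("wrist");K=m["camera_matrix"];T=m["T_tool_cam"]
    a=np.array([(u-K[0,2]),(v-K[1,2])]);r=np.hypot(*a);t=r/K[0,0];a=a/max(r,1e-9)
    q=np.array([a[0]*np.sin(t),-a[1]*np.sin(t),-np.cos(t)])
    R=s["ee_rot"];o=s["ee_pos"]+R@T[:3,3];q=R@T[:3,:3]@q
    return o+q*(z-o[2])/q[2]
def topix(n,p):
    m=camera_model(n);K=m["camera_matrix"];q=np.asarray(m["rotation"]).T@(np.asarray(p)-m["position"])
    return K[0,0]*q[0]/-q[2]+K[0,2],-K[1,1]*q[1]/-q[2]+K[1,2]
E
python3 - <<'E'
from h import *
d=np.load("pics/scene0.npy");W=cloud("scene",d);p=cv2.imread("pics/scene0.png")
print("table z",np.nanmedian(W[100:140,150:220,2]))
x,y,z=W[...,0],W[...,1],W[...,2]
for nm,(u0,u1,v0,v1),(a,b) in(("nest",(290,400,215,295),(.044,.058)),("roof",(170,260,190,270),(.052,.066)),("rackall",(170,260,190,270),(.009,.066))):
    M=np.zeros(d.shape,np.uint8);M[v0:v1,u0:u1]=((z>a)&(z<b))[v0:v1,u0:u1]
    n,l,st,c=cv2.connectedComponentsWithStats(M);k=1+st[1:,4].argmax()
    pts=W[l==k][:,:2].astype(np.float32);print(nm,len(pts),np.median(W[l==k][:,2]),cv2.minAreaRect(pts*1000),(pts.min(0),pts.max(0)))
for nm,(u,v) in dict(ball=(169,193)).items(): print(nm,np.nanmean(W[v-2:v+3,u-2:u+3].reshape(-1,3),0))
c=np.hstack([cv2.resize(p[185:295,300:400],None,fx=4,fy=4,interpolation=2),cv2.resize(p[175:285,155:255],None,fx=4,fy=4,interpolation=2)]);cv2.imwrite("pics/c1.png",c)
E
```

```text
table z -0.0001832242672725748
nest 3580 0.05032321928188799 ((567.4669189453125, 205.31103515625), (240.35792541503906, 250.27706909179688), 7.868195056915283) (array([0.44009343, 0.07234976], dtype=float32), array([0.7019321 , 0.34488374], dtype=float32))
roof 1663 0.058638898037223885 ((625.7091674804688, -230.2291259765625), (102.02279663085938, 208.31629943847656), 4.4880218505859375) (array([ 0.56763566, -0.33531022], dtype=float32), array([ 0.6817082 , -0.12342482], dtype=float32))
rackall 3851 0.03323802434183443 ((559.187744140625, -265.9023132324219), (243.48765563964844, 271.0856018066406), 3.8670737743377686) (array([ 0.43054545, -0.40497053], dtype=float32), array([ 0.684038  , -0.12314057], dtype=float32))
ball [ 0.51020582 -0.397824    0.11351383]
```

View pics/c1.png

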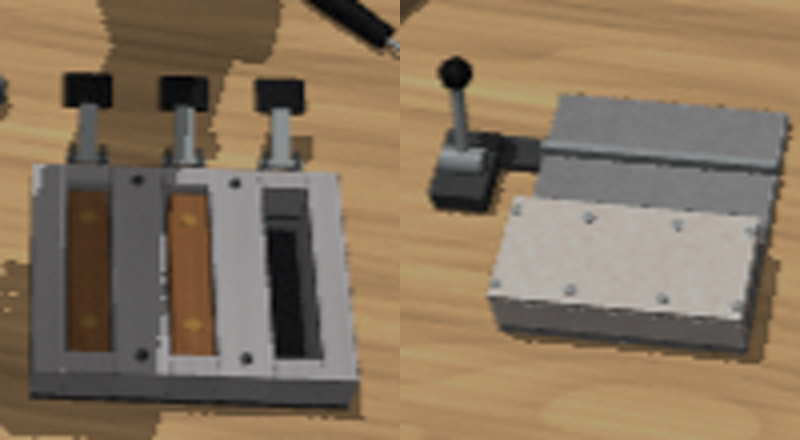

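Call:
servo_tool(
  rows=[
    [[-5.8,-1.8,0],[0,0,0],5],
    [[-5.8,-1.8,0],[0,0,0],5],
    [[-5.8,-1.8,0],[0,0,0],5],
    [[-5.8,-1.8,0],[0,0,0],5],
    [[-5.8,-1.8,0],[0,0,0],5],
    [[-5.8,-1.8,0],[0,0,0],5],
    [[-5.6,-1.6,0],[0,0,-4.5],5],
    [[0,0,0],[0,0,0],5],
    [[0,0,0],[0,0,0],5],
  ],
)

```text
clock: 1.23
ee_pos: [0.501, -0.4036, 0.2448]
ee_rot: [[-0.078, 0.997, -0.001], [0.997, 0.078, 0.001], [0.001, -0.0, -1.0]]
force: [0.0, 0.3, 0.1]
grip_width: 0.0501
```

```bash
cat > look.py <<'E'
from h import *
import sys
n=sys.argv[1];s=status.state();p,d=get_image("wrist");cv2.imwrite(f"pics/{n}.png",p);np.savez(f"pics/{n}.npz",d=d,pos=s["ee_pos"],rot=s["ee_rot"])
print(s["clock"],s["ee_pos"].round(4),s["force"].round(1),s["grip_width"].round(4))
E
python3 look.py w1
```

```text
Traceback (most recent call last):
  File "look.py", line 4, in <module>
    print(s["clock"],s["ee_pos"].round(4),s["force"].round(1),s["grip_width"].round(4))
                                                              ^^^^^^^^^^^^^^^^^^^^^
AttributeError: 'float' object has no attribute 'round'
```

View pics/w1.png

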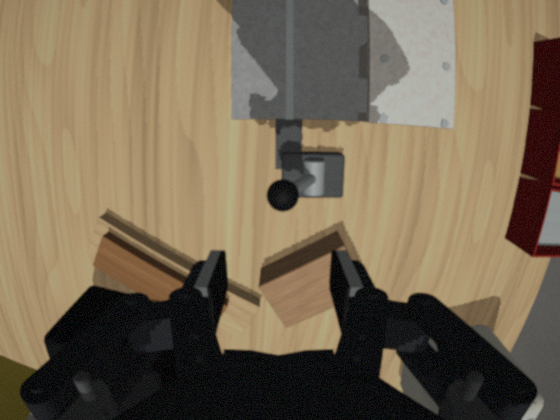

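```bash
sed -i 's/s\["grip_width"\].round(4)/s["grip_width"]/' look.py
python3 - <<'E'
from h import *
f=np.load("pics/w1.npz");s=dict(ee_pos=f["pos"],ee_rot=f["rot"])
print("ball",wrist_ray(283,195,.1027,s))
a=wrist_ray(369,122,.059,s);b=wrist_ray(453,128,.059,s);e=wrist_ray(367,3,.059,s)
print(a,b,np.degrees(np.arctan2(*(b-a)[1::-1])),np.linalg.norm(b-a),e,np.degrees(np.arctan2(-(e-a)[0],(e-a)[1])))
c=wrist_ray(232,118,.014,s);g=wrist_ray(231,20,.014,s);print(c,g,np.degrees(np.arctan2(-(g-c)[0],(g-c)[1])))
E
```

```text
ball [ 0.50554983 -0.40245961  0.1027    ]
[ 0.58528416 -0.3330868   0.059     ] [ 0.6809049  -0.32547462  0.059     ] 4.551604352351594 0.09592325532900932 [ 0.57375131 -0.21168766  0.059     ] 5.426778931537974
[ 0.44577997 -0.34282254  0.014     ] [ 0.43608325 -0.23154976  0.014     ] 4.980383799225048
```

Call:
servo_tool(
  rows=[
    [[0.1,0.3,5],[0,0,0],5],
    [[0,0,5],[0,0,0],5],
    [[0,0,3],[0,0,0],5],
    [[0,0,1.5],[0,0,0],5],
    [[0,0,0],[0,0,0],5],
    [[0,2,0],[0,0,0],5],
    [[0,2,0],[0,0,0],5],
    [[0,2,0],[0,0,0],5],
    [[0,1.5,0],[0,0,0],5],
    [[0,1,0],[0,0,0],5],
    [[0,0,0],[0,0,0],5],
  ],
)

```text
clock: 2.65
ee_pos: [0.5893, -0.3959, 0.1006]
ee_rot: [[-0.079, 0.997, 0.001], [0.997, 0.079, -0.0], [-0.0, 0.001, -1.0]]
force: [-0.5, -0.5, -0.5]
grip_width: 0.05
```

Call:
servo_tool(
  rows=[
    [[0,0.4,0],[0,0,0],5],
    [[0,0.3,0],[0,0,0],5],
    [[0,0,0],[0,0,0],5],
  ],
)

```text
clock: 3.02
ee_pos: [0.5916, -0.3964, 0.1]
ee_rot: [[-0.076, 0.997, -0.007], [0.997, 0.076, 0.001], [0.002, -0.007, -1.0]]
force: [-25.7, 6.1, 12.9]
grip_width: 0.0502
```

```bash
python3 look.py w2
```

```text
3.025 [ 0.5916 -0.3964  0.1   ] [-25.7   6.1  12.9] 0.05018034200581832
```

View pics/w2.png

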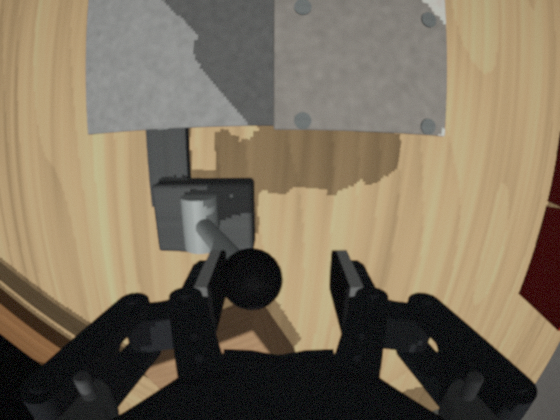

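Call:
servo_tool(
  rows=[
    [[0,-0.9,0],[0,0,0],5],
    [[0,0,-5],[0,0,0],5],
    [[0,0,-5],[0,0,0],5],
    [[0,0,-5],[0,0,0],2],
    [[6,0,0],[0,0,0],0],
    [[6,0,0],[0,0,0],0],
    [[6,0,0],[0,0,0],0],
    [[6,0,0],[0,0,0],0],
    [[6,0,0],[0,0,0],0],
    [[6,0,0],[0,0,0],0],
    [[6,0,0],[0,0,0],0],
    [[6,0,0],[0,0,0],0],
  ],
)

```text
clock: 4.58
ee_pos: [0.5486, 0.084, 0.2508]
ee_rot: [[-0.078, 0.997, 0.001], [0.997, 0.078, 0.0], [0.0, 0.001, -1.0]]
force: [1.0, 0.6, 0.1]
grip_width: -0.0003
```

Call:
servo_tool(
  rows=[
    [[6,0,0],[0,0,0],0],
    [[6,0,0],[0,0,0],0],
    [[0,0,0],[0,0,10],0],
    [[0,0,0],[0,0,10],0],
    [[0,0,0],[0,0,10],0],
    [[0,0,0],[0,0,10],0],
    [[0,0,0],[0,0,10],0],
    [[0,0,0],[0,0,10],0],
    [[0,0,0],[0,0,10],0],
    [[0,0,0],[0,0,10],0],
    [[0,0,0],[0,0,10],0],
    [[0,0,0],[0,0,0],0],
  ],
)

```text
clock: 6.08
ee_pos: [0.5395, 0.2019, 0.2505]
ee_rot: [[0.997, 0.079, 0.0], [0.079, -0.997, 0.0], [0.0, -0.0, -1.0]]
force: [-0.6, 0.7, 0.7]
grip_width: 0.0001
```

```bash
python3 look.py w3
```

```text
6.075 [0.5395 0.2019 0.2505] [-0.6  0.7  0.7] 0.00013268776819882761
```

View pics/w3.png

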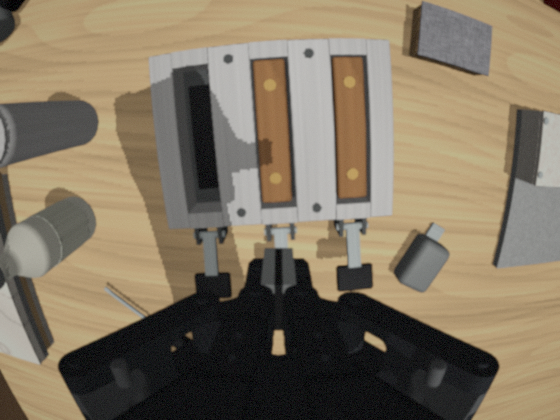

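Run:
```python
from h import *
f=np.load("pics/w3.npz");s=dict(ee_pos=f["pos"],ee_rot=f["rot"]);p=cv2.imread("pics/w3.png")
h=cv2.cvtColor(p,cv2.COLOR_BGR2HSV)
M=cv2.inRange(h,(5,110,50),(17,255,255));M[:50]=0;M[215:]=0;M[:,:240]=0;M[:,385:]=0
M=cv2.morphologyEx(M,cv2.MORPH_OPEN,np.ones((5,5)))
for c in cv2.findContours(M,0,2)[0]:
    if cv2.contourArea(c)<1500: continue
    q=np.array([wrist_ray(*x[0],.048,s)[:2] for x in c],np.float32)*1000;print("bar",cv2.minAreaRect(q))
for nm,u,v,z in(("pad3",355,277,.067),("nFL",168,228,.052),("nFR",392,215,.052),("nBL",150,57,.052),("nBR",389,39,.052)):print(nm,wrist_ray(u,v,z,s).round(4))
```

```text
bar ((591.0531616210938, 211.24911499023438), (147.64027404785156, 31.616073608398438), 8.132978439331055)
bar ((602.1341552734375, 132.4537811279297), (147.38998413085938, 31.7089786529541), 8.231184959411621)
pad3 [0.4428 0.1079 0.067 ]
nFL [0.4784 0.3203 0.052 ]
nFR [0.5136 0.0732 0.052 ]
nBL [0.6641 0.3448 0.052 ]
nBR [0.7011 0.1006 0.052 ]
```

Call:
servo_tool(
  rows=[
    [[-5.2,4.3,0],[0,0,0],0],
    [[-5.2,4.3,0],[0,0,-3.7],0],
    [[0,0,6],[0,0,0],0],
    [[0,0,6],[0,0,0],0],
    [[0,0,3.5],[0,0,0],0],
    [[0,0,1],[0,0,0],0],
    [[0,0,1],[0,0,0],0],
    [[0,0,1],[0,0,0],0],
    [[0,0,0.8],[0,0,0],0],
    [[0,0,0],[0,0,0],0],
  ],
)

```text
clock: 7.38
ee_pos: [0.4502, 0.1151, 0.0582]
ee_rot: [[0.989, 0.145, 0.001], [0.145, -0.989, 0.001], [0.001, -0.0, -1.0]]
force: [-0.9, 0.8, 0.2]
grip_width: -0.0001
```

Call:
servo_tool(
  rows=[
    [[0,0,-1],[0,0,0],0],
    [[-0.9,0.6,0],[0,0,0],0],
    [[0,0,1],[0,0,0],0],
    [[0,0,0.4],[0,0,0],0],
    [[0,0,0.4],[0,0,0],0],
    [[0,0,0.2],[0,0,0],0],
    [[0,0,0],[0,0,0],0],
  ],
)

```text
clock: 8.25
ee_pos: [0.4426, 0.1076, 0.0496]
ee_rot: [[0.99, 0.142, 0.001], [0.142, -0.99, 0.001], [0.002, -0.001, -1.0]]
force: [-24.4, -9.1, 93.7]
grip_width: 0.0003
```

Call:
servo_tool(
  rows=[
    [[0,0,-1],[0,0,0],0],
    [[0,0,-5],[0,0,0],0],
    [[0,0,-5],[0,0,0],3],
    [[0,0,-5],[0,0,0],6],
    [[0,0,0],[0,0,0],7],
  ],
)

```text
clock: 8.88
ee_pos: [0.4432, 0.1083, 0.21]
ee_rot: [[0.99, 0.143, 0.005], [0.143, -0.99, 0.002], [0.005, -0.001, -1.0]]
force: [-0.3, 0.4, -1.9]
grip_width: 0.0543
```

```bash
python3 look.py w4
```

```text
8.875 [0.4432 0.1083 0.21  ] [-0.3  0.4 -1.9] 0.05425748778217302
```

View pics/w4.png

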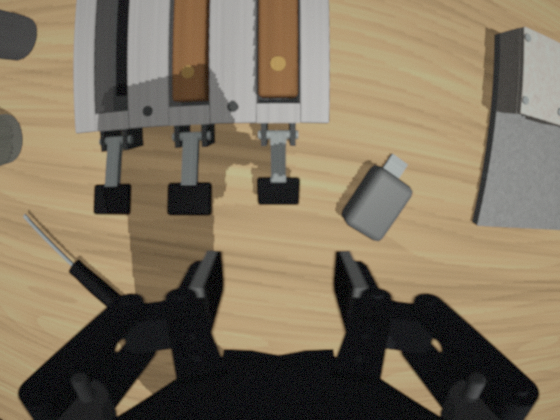

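Call:
servo_tool(
  rows=[
    [[4.2,0,0],[0,0,0],7],
    [[4.2,0,0],[0,0,0],7],
    [[4.2,-0.1,0],[0,0,0],7],
    [[0,0,0],[0,0,0],7],
    [[0,0,4],[0,0,0],7],
    [[0,0,4],[0,0,0],7],
    [[0,0,0],[0,0,0],7],
  ],
)

```text
clock: 9.8
ee_pos: [0.5638, 0.1261, 0.124]
ee_rot: [[0.99, 0.143, -0.006], [0.143, -0.99, -0.002], [-0.007, 0.001, -1.0]]
force: [0.7, 0.2, 1.2]
grip_width: 0.0698
```

```bash
python3 look.py w5
python3 - <<'E'
from h import *
f=np.load("pics/w5.npz");s=dict(ee_pos=f["pos"],ee_rot=f["rot"]);p=cv2.imread("pics/w5.png")
M=cv2.inRange(cv2.cvtColor(p,cv2.COLOR_BGR2HSV),(5,110,50),(17,255,255))
for c in cv2.findContours(cv2.morphologyEx(M,cv2.MORPH_OPEN,np.ones((5,5))),0,2)[0]:
    if cv2.contourArea(c)<2500: continue
    q=np.array([wrist_ray(*x[0],.078,s)[:2] for x in c],np.float32)*1000;print("bar",cv2.boundingRect(c),cv2.minAreaRect(q))
E
```

```text
9.8 [0.5638 0.1261 0.124 ] [0.7 0.2 1.2] 0.06983407477513123
bar (133, 53, 55, 212) ((598.5217895507812, 199.18218994140625), (125.48495483398438, 27.402786254882812), 7.843565940856934)
bar (249, 39, 59, 250) ((602.94091796875, 131.5884246826172), (145.25787353515625, 30.884841918945312), 8.215803146362305)
```

View pics/w5.png

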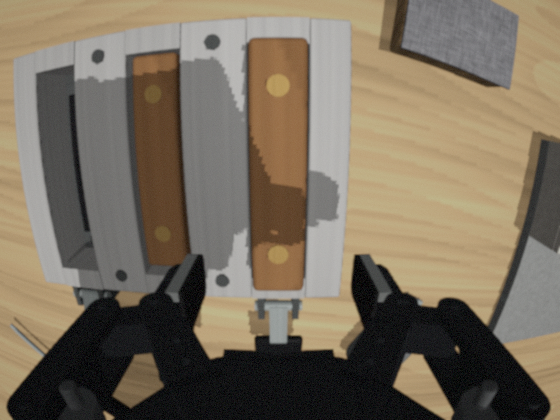

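Call:
servo_tool(
  rows=[
    [[0.2,0,3],[0,0,0],7],
    [[0,0,2.4],[0,0,0],7],
    [[0,0,0],[0,0,0],7],
    [[0,0,0],[0,0,0],2.5],
    [[0,0,0],[0,0,0],2.5],
    [[0,0,0],[0,0,0],2.5],
    [[0,0,0],[0,0,0],2.5],
    [[0,0,0],[0,0,0],2.5],
    [[0,0,-1],[0,0,0],2.5],
    [[0,0,-3],[0,0,0],2.5],
    [[0,0,-3],[0,0,0],2.5],
    [[0,0,0],[0,0,0],2.5],
  ],
)

```text
clock: 11.35
ee_pos: [0.5693, 0.1272, 0.1458]
ee_rot: [[0.99, 0.143, 0.003], [0.143, -0.99, 0.001], [0.004, -0.001, -1.0]]
force: [-0.1, 0.1, -1.7]
grip_width: 0.0307
```

Call:
servo_tool(
  rows=[
    [[-1,2,-3],[0,0,0],2.5],
    [[-2.4,4.3,-2],[0,0,0],2.5],
    [[-2.4,4.3,0],[0,0,0],2.5],
    [[-2.4,4.3,0],[0,0,0],2.5],
    [[-2.4,4.3,0],[0,0,0],2.5],
    [[-2.4,4.3,0],[0,0,0],2.5],
    [[-2.4,4.3,0],[0,0,0],2.5],
    [[-2.4,4.3,0],[0,0,0],2.5],
    [[-1.6,2.6,0],[0,0,0],2.5],
    [[0,0,0],[0,0,3.3],2.5],
    [[0,0,0],[0,0,0],2.5],
  ],
)

```text
clock: 12.72
ee_pos: [0.4253, -0.2441, 0.1928]
ee_rot: [[0.996, 0.085, -0.001], [0.085, -0.996, 0.0], [-0.001, -0.0, -1.0]]
force: [0.3, 1.4, -1.9]
grip_width: 0.0309
```

```bash
python3 look.py w6
```

```text
12.725 [ 0.4253 -0.2441  0.1928] [ 0.3  1.4 -1.9] 0.030907138614186327
```

View pics/w6.png

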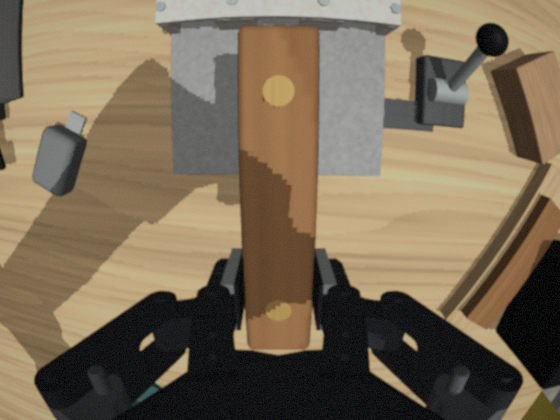

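Run:
```python
from h import *
f=np.load("pics/w6.npz");s=dict(ee_pos=f["pos"],ee_rot=f["rot"])
L=[((173,175,.014),(-.12,.103)),((381,174,.014),(-.12,-.103)),((400,23,.059),(.02,-.103)),((158,22,.059),(.02,.103))]
P=np.array([wrist_ray(*a,s)[:2] for a,_ in L]);Q=np.array([b for _,b in L]);print(P.round(4))
pc,qc=P.mean(0),Q.mean(0);U,S,V=np.linalg.svd((Q-qc).T@(P-pc));R=(U@V).T;o=pc-R@qc
print("origin",o,np.degrees(np.arctan2(R[1,0],R[0,0])),"res mm",((Q@R.T+o-P)*1000).round(1).tolist())
print("tcp in rack",R.T@(f["pos"][:2]-o))
# bar: front end & tail mid pixels, z top
zt=.1928+.008
a=wrist_ray(279,28,zt,s);b=wrist_ray(279,347,zt,s);print("bar",a,b,np.linalg.norm(a-b),np.degrees(np.arctan2(*(a-b)[1::-1])),"mid rack",R.T@((a+b)[:2]/2-o))
```

```text
[[ 0.4286 -0.1388]
 [ 0.4474 -0.3451]
 [ 0.5861 -0.3321]
 [ 0.5697 -0.1318]]
origin [ 0.5577754  -0.23288589] 4.676526704952355 res mm [[1.2, -1.2], [-0.8, -0.3], [-0.0, -1.8], [-0.3, 3.2]]
tcp in rack [-0.13291695 -0.00036773]
bar [ 0.52982867 -0.2357769   0.2008    ] [ 0.39178544 -0.24775964  0.2008    ] 0.1385623356498425 4.961083085440018 mid rack [-0.09736971 -0.00094696]
```

Call:
servo_tool(
  rows=[
    [[0,0,5],[0,0,0],2.5],
    [[0,0,5],[0,0,0],2.5],
    [[0,0,3],[0,0,0],2.5],
    [[0,0,1.5],[0,0,0],2.5],
    [[0,0,0.6],[0,0,0],2.5],
    [[0,0,0],[0,0,0],2.5],
  ],
)

```text
clock: 13.52
ee_pos: [0.4263, -0.2443, 0.0431]
ee_rot: [[0.996, 0.086, 0.001], [0.086, -0.996, -0.0], [0.001, 0.0, -1.0]]
force: [-1.0, 0.8, -2.0]
grip_width: 0.0305
```

Call:
servo_tool(
  rows=[
    [[1.5,-0.05,0.2],[0,0,0],2.5],
    [[1.5,0,0],[0,0,0],2.5],
    [[1.5,0,0],[0,0,0],2.5],
    [[1.5,0,0],[0,0,0],2.5],
    [[1.5,0,0],[0,0,0],2.5],
    [[0,0,0],[0,0,0],2.5],
  ],
)

```text
clock: 14.28
ee_pos: [0.5027, -0.2378, 0.0421]
ee_rot: [[0.996, 0.086, 0.004], [0.086, -0.996, -0.001], [0.003, 0.002, -1.0]]
force: [2.0, -1.5, 8.4]
grip_width: 0.0309
```

Call:
servo_tool(
  rows=[
    [[1.5,0,-0.1],[0,0,0],2.5],
    [[1.5,0,0],[0,0,0],2.5],
    [[1,0,0],[0,0,0],2.5],
    [[0.6,0,0],[0,0,0],2.5],
    [[0,0,0],[0,0,0],2.5],
  ],
)

```text
clock: 14.9
ee_pos: [0.5473, -0.2337, 0.0421]
ee_rot: [[0.996, 0.086, 0.001], [0.086, -0.996, -0.001], [0.001, 0.001, -1.0]]
force: [-5.3, -0.8, 11.2]
grip_width: 0.0303
```

Call:
servo_tool(
  rows=[
    [[0.3,0,0],[0,0,0],2.5],
    [[0,0,0],[0,0,0],2.5],
  ],
)

```text
clock: 15.15
ee_pos: [0.5497, -0.2335, 0.0422]
ee_rot: [[0.996, 0.085, 0.0], [0.085, -0.996, -0.0], [0.0, 0.0, -1.0]]
force: [-8.7, -0.8, 13.6]
grip_width: 0.031
```

Call:
servo_tool(
  rows=[
    [[0.3,0,0],[0,0,0],2.5],
    [[0,0,0],[0,0,0],2.5],
  ],
)

```text
clock: 15.4
ee_pos: [0.5527, -0.2333, 0.0421]
ee_rot: [[0.996, 0.085, 0.0], [0.085, -0.996, -0.001], [0.0, 0.001, -1.0]]
force: [-8.2, -1.8, 14.2]
grip_width: 0.0311
```

Call:
servo_tool(
  rows=[
    [[0.2,0,0],[0,0,0],2.5],
    [[0,0,0],[0,0,0],2.5],
  ],
)

```text
clock: 15.65
ee_pos: [0.5542, -0.2332, 0.0421]
ee_rot: [[0.996, 0.085, -0.001], [0.085, -0.996, -0.0], [-0.001, 0.0, -1.0]]
force: [-11.2, -1.1, 16.4]
grip_width: 0.0303
```

Call:
servo_tool(
  rows=[
    [[0.2,0,0],[0,0,0],2.5],
    [[0,0,0],[0,0,0],2.5],
  ],
)

```text
clock: 15.9
ee_pos: [0.5543, -0.2333, 0.0421]
ee_rot: [[0.996, 0.084, -0.004], [0.084, -0.996, 0.001], [-0.004, -0.001, -1.0]]
force: [-25.6, 1.1, 30.7]
grip_width: 0.0308
```

Call:
servo_tool(
  rows=[
    [[-0.1,0,0],[0,0,0],5],
    [[0,0,0],[0,0,0],5],
    [[0,0,0],[0,0,0],5],
    [[0,0,-3],[0,0,0],5],
    [[0,0,-5],[0,0,0],5],
    [[0,0,-5],[0,0,0],5],
    [[-4,0,-3],[0,0,0],5],
    [[0,0,0],[0,0,0],5],
  ],
)

```text
clock: 16.9
ee_pos: [0.5146, -0.237, 0.2038]
ee_rot: [[0.996, 0.084, 0.003], [0.084, -0.996, -0.001], [0.003, 0.001, -1.0]]
force: [0.9, -0.3, -0.1]
grip_width: 0.0501
```

```bash
python3 look.py w7
python3 - <<'E'
from h import *
f=np.load("pics/w7.npz");s=dict(ee_pos=f["pos"],ee_rot=f["rot"])
p,d=get_image("scene");q=cv2.imread("pics/w7.png")
c=np.hstack([cv2.resize(q,(400,300)),cv2.resize(p[175:285,300:400],(400,300))]);cv2.imwrite("pics/c7.png",c)
M=cv2.inRange(cv2.cvtColor(q,cv2.COLOR_BGR2HSV),(5,110,50),(17,255,255))
for c in cv2.findContours(cv2.morphologyEx(M,cv2.MORPH_OPEN,np.ones((5,5))),0,2)[0]:
    if cv2.contourArea(c)<800: continue
    r=np.array([wrist_ray(*x[0],.046,s)[:2] for x in c],np.float32)*1000;print("bar",cv2.boundingRect(c),cv2.minAreaRect(r))
E
```

```text
16.9 [ 0.5146 -0.237   0.2038] [ 0.9 -0.3 -0.1] 0.05008853757326056
bar (476, 264, 65, 79) ((391.3866882324219, -552.8494262695312), (56.374961853027344, 116.97640991210938), 63.293479919433594)
bar (260, 125, 35, 68) ((545.08740234375, -233.75291442871094), (60.65217590332031, 29.85756492614746), 4.347015380859375)
```

View pics/c7.png

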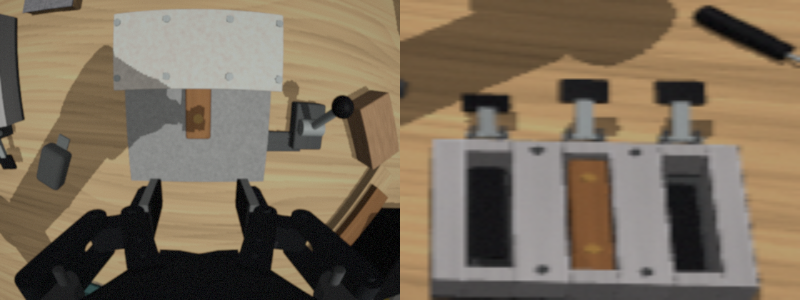

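Call:
servo_tool(
  rows=[
    [[-0.5,-4.3,0],[0,0,0],0],
    [[-0.5,-4.3,0],[0,0,0],0],
    [[-0.5,-4.3,0],[0,0,0],0],
    [[-0.5,-4.3,0],[0,0,0],0],
    [[-0.5,-4.3,0],[0,0,0],0],
    [[-0.5,-4.3,0],[0,0,0],0],
    [[-0.5,-4.3,0],[0,0,0],0],
    [[-0.5,-4.3,0],[0,0,0],0],
    [[-0.5,-4.3,0],[0,0,0],0],
    [[-0.3,-4.3,0],[0,0,0],0],
    [[0,0,0],[0,0,-3.4],0],
    [[0,0,0],[0,0,0],0],
  ],
)

```text
clock: 18.5
ee_pos: [0.4307, 0.1889, 0.2005]
ee_rot: [[0.989, 0.145, -0.001], [0.145, -0.989, -0.001], [-0.001, 0.0, -1.0]]
force: [0.5, -0.5, -0.1]
grip_width: 0.0004
```

Call:
servo_tool(
  rows=[
    [[0,0.1,4],[0,0,0],0],
    [[0,0,4],[0,0,0],0],
    [[0,0,3.5],[0,0,0],0],
    [[0,0,1],[0,0,0],0],
    [[0,0,1],[0,0,0],0],
    [[0,0,0.8],[0,0,0],0],
    [[0,0,0.3],[0,0,0],0],
    [[0,0,0],[0,0,0],0],
  ],
)

```text
clock: 19.5
ee_pos: [0.431, 0.1871, 0.0554]
ee_rot: [[0.99, 0.143, -0.001], [0.143, -0.99, -0.0], [-0.001, 0.0, -1.0]]
force: [-1.4, -0.4, 0.4]
grip_width: -0.0002
```

Call:
servo_tool(
  rows=[
    [[0,0,0.2],[0,0,0],0],
    [[0,0,0],[0,0,0],0],
  ],
)

```text
clock: 19.75
ee_pos: [0.4312, 0.1871, 0.0536]
ee_rot: [[0.99, 0.143, -0.0], [0.143, -0.99, -0.0], [-0.0, 0.0, -1.0]]
force: [-2.3, -0.4, 5.3]
grip_width: -0.0001
```

Call:
servo_tool(
  rows=[
    [[0,0,0.2],[0,0,0],0],
    [[0,0,0],[0,0,0],0],
  ],
)

```text
clock: 20.0
ee_pos: [0.4315, 0.1872, 0.0517]
ee_rot: [[0.99, 0.143, 0.0], [0.143, -0.99, 0.0], [0.0, 0.0, -1.0]]
force: [-1.4, -1.0, 6.0]
grip_width: -0.0002
```

Call:
servo_tool(
  rows=[
    [[0,0,0.15],[0,0,0],0],
    [[0,0,0],[0,0,0],0],
  ],
)

```text
clock: 20.25
ee_pos: [0.4316, 0.1873, 0.051]
ee_rot: [[0.99, 0.143, 0.001], [0.143, -0.99, 0.0], [0.001, -0.0, -1.0]]
force: [-7.7, -4.4, 29.1]
grip_width: 0.0001
```

Call:
servo_tool(
  rows=[
    [[0,0,-3],[0,0,0],0],
    [[0,0,-4],[0,0,0],0],
    [[0,0,-4],[0,0,0],4],
    [[0,0,-4],[0,0,0],7],
    [[4.2,0,0],[0,0,0],7],
    [[4.2,0,0],[0,0,0],7],
    [[4.2,0,0],[0,0,0],7],
    [[0,0,0],[0,0,0],7],
    [[0,0,4],[0,0,0],7],
    [[0,0,4],[0,0,0],7],
    [[0,0,0],[0,0,0],7],
  ],
)

```text
clock: 21.62
ee_pos: [0.5539, 0.2049, 0.1179]
ee_rot: [[0.99, 0.144, -0.004], [0.144, -0.99, -0.002], [-0.005, 0.001, -1.0]]
force: [-0.4, -0.8, 0.4]
grip_width: 0.0703
```

```bash
python3 look.py w8
python3 - <<'E'
from h import *
f=np.load("pics/w8.npz");s=dict(ee_pos=f["pos"],ee_rot=f["rot"]);p=cv2.imread("pics/w8.png")
M=cv2.inRange(cv2.cvtColor(p,cv2.COLOR_BGR2HSV),(5,110,50),(17,255,255))
for c in cv2.findContours(cv2.morphologyEx(M,cv2.MORPH_OPEN,np.ones((5,5))),0,2)[0]:
    if cv2.contourArea(c)<2500: continue
    q=np.array([wrist_ray(*x[0],.078,s)[:2] for x in c],np.float32)*1000;(a,b),w,g=cv2.minAreaRect(q)
    d=f["rot"].T@(np.array([a,b,0])/1000-f["pos"]);print("bar",cv2.boundingRect(c),a,b,w,g,"tool frame",d.round(4))
E
```

```text
21.625 [0.5539 0.2049 0.1179] [-0.4 -0.8  0.4] 0.07026792510061906
bar (246, 39, 61, 258) 591.4169311523438 211.43421936035156 (145.9136505126953, 30.596446990966797) 7.901192665100098 tool frame [ 0.0386 -0.0012  0.1178]
```

Call:
servo_tool(
  rows=[
    [[0.4,-0.1,2.5],[0,0,0],7],
    [[0,0,2.2],[0,0,0],7],
    [[0,0,0],[0,0,0],7],
    [[0,0,0],[0,0,0],2.5],
    [[0,0,0],[0,0,0],2.5],
    [[0,0,0],[0,0,0],2.5],
    [[0,0,0],[0,0,0],2.5],
    [[0,0,0],[0,0,0],2.5],
    [[0,0,-1],[0,0,0],2.5],
    [[0,0,-3],[0,0,0],2.5],
    [[0,0,-3],[0,0,0],2.5],
    [[0,0,0],[0,0,0],2.5],
  ],
)

```text
clock: 23.18
ee_pos: [0.5605, 0.2075, 0.1455]
ee_rot: [[0.99, 0.144, 0.003], [0.144, -0.99, 0.002], [0.004, -0.001, -1.0]]
force: [1.0, 0.5, -0.3]
grip_width: 0.0305
```

Call:
servo_tool(
  rows=[
    [[-1,2,-3],[0,0,0],2.5],
    [[-2.4,4.3,-2],[0,0,0],2.5],
    [[-2.4,4.3,0],[0,0,0],2.5],
    [[-2.4,4.3,0],[0,0,0],2.5],
    [[-2.4,4.3,0],[0,0,0],2.5],
    [[-2.4,4.3,0],[0,0,0],2.5],
    [[-2.4,4.3,0],[0,0,0],2.5],
    [[-2.4,4.3,0],[0,0,0],2.5],
    [[-1.6,3.3,0],[0,0,0],2.5],
    [[0,0,0],[0,0,3.4],2.5],
    [[0,0,0],[0,0,0],2.5],
  ],
)

```text
clock: 24.55
ee_pos: [0.4183, -0.1712, 0.1926]
ee_rot: [[0.996, 0.085, -0.001], [0.085, -0.996, 0.0], [-0.001, -0.0, -1.0]]
force: [-0.4, -0.8, -1.2]
grip_width: 0.0305
```

```bash
python3 look.py w9;  python3 - <<'E'
from h import *
s=status.state();y=np.radians(4.8);R=np.array([[np.cos(y),-np.sin(y)],[np.sin(y),np.cos(y)]])
print(R.T@(s["ee_pos"][:2]-[.5578,-.2329]))
E
```

```text
24.55 [ 0.4183 -0.1712  0.1926] [-0.4 -0.8 -1.2] 0.030477072364648077
[-0.13366493  0.07345992]
```

View pics/w9.png

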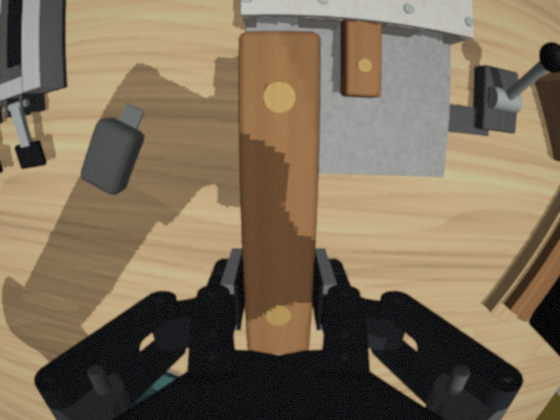

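Call:
servo_tool(
  rows=[
    [[0,-0.05,5],[0,0,0],2.5],
    [[0,0,5],[0,0,0],2.5],
    [[0,0,3],[0,0,0],2.5],
    [[0,0,1.5],[0,0,0],2.5],
    [[0,0,0.4],[0,0,0],2.5],
    [[0,0,0],[0,0,0],2.5],
    [[1.5,0,0],[0,0,0],2.5],
    [[1.5,0,0],[0,0,0],2.5],
    [[1.5,0,0],[0,0,0],2.5],
    [[1.5,0,0],[0,0,0],2.5],
    [[1,0,0],[0,0,0],2.5],
    [[0,0,0],[0,0,0],2.5],
  ],
)

```text
clock: 26.1
ee_pos: [0.4888, -0.1646, 0.0436]
ee_rot: [[0.996, 0.086, -0.0], [0.086, -0.996, -0.0], [-0.0, 0.0, -1.0]]
force: [-0.9, -0.3, -1.5]
grip_width: 0.0307
```

Call:
servo_tool(
  rows=[
    [[1.5,0,0.1],[0,0,0],2.5],
    [[1.5,0,0],[0,0,0],2.5],
    [[1.5,0,0],[0,0,0],2.5],
    [[0.8,0,0],[0,0,0],2.5],
    [[0.3,0,0],[0,0,0],2.5],
    [[0,0,0],[0,0,0],2.5],
  ],
)

```text
clock: 26.85
ee_pos: [0.544, -0.16, 0.0427]
ee_rot: [[0.996, 0.085, -0.0], [0.085, -0.996, -0.0], [-0.0, 0.0, -1.0]]
force: [-0.3, 0.2, -0.5]
grip_width: 0.0308
```

Call:
servo_tool(
  rows=[
    [[0.3,0,0],[0,0,0],2.5],
    [[0,0,0],[0,0,0],2.5],
  ],
)

```text
clock: 27.1
ee_pos: [0.5471, -0.1597, 0.0428]
ee_rot: [[0.996, 0.085, -0.0], [0.085, -0.996, -0.0], [-0.0, 0.0, -1.0]]
force: [0.6, 0.2, -1.4]
grip_width: 0.0306
```

Call:
servo_tool(
  rows=[
    [[0.2,0,0],[0,0,0],2.5],
    [[0,0,0],[0,0,0],2.5],
  ],
)

```text
clock: 27.35
ee_pos: [0.5492, -0.1595, 0.0428]
ee_rot: [[0.996, 0.085, -0.0], [0.085, -0.996, -0.0], [-0.0, 0.0, -1.0]]
force: [0.3, -0.2, -0.9]
grip_width: 0.0305
```

Call:
servo_tool(
  rows=[
    [[0.2,0,0],[0,0,0],2.5],
    [[0,0,0],[0,0,0],2.5],
  ],
)

```text
clock: 27.6
ee_pos: [0.5503, -0.1594, 0.0426]
ee_rot: [[0.996, 0.085, -0.002], [0.085, -0.996, 0.0], [-0.002, -0.0, -1.0]]
force: [-5.5, 0.0, 2.0]
grip_width: 0.0304
```

Call:
servo_tool(
  rows=[
    [[0.1,0,0.1],[0,0,0],2.5],
    [[0,0,0],[0,0,0],2.5],
  ],
)

```text
clock: 27.85
ee_pos: [0.5503, -0.1594, 0.0425]
ee_rot: [[0.996, 0.085, -0.003], [0.085, -0.996, 0.001], [-0.003, -0.001, -1.0]]
force: [-22.0, 3.3, 30.9]
grip_width: 0.0308
```

Against the wall. Release and look, with a check of both bars.

Call:
servo_tool(
  rows=[
    [[-0.1,0,0],[0,0,0],5],
    [[0,0,0],[0,0,0],5],
    [[0,0,0],[0,0,0],5],
    [[0,0,-3],[0,0,0],5],
    [[0,0,-5],[0,0,0],5],
    [[0,0,-5],[0,0,0],5],
    [[-4,4,-3],[0,0,0],5],
    [[0,3,0],[0,0,0],5],
    [[0,0,0],[0,0,0],5],
  ],
)

```text
clock: 28.98
ee_pos: [0.5177, -0.2336, 0.2015]
ee_rot: [[0.997, 0.082, 0.001], [0.082, -0.997, -0.001], [0.001, 0.001, -1.0]]
force: [0.0, 0.2, 0.2]
grip_width: 0.05
```

```bash
cat > chk.py <<'E'
from h import *
import sys
n=sys.argv[1];f=np.load(f"pics/{n}.npz");s=dict(ee_pos=f["pos"],ee_rot=f["rot"]);q=cv2.imread(f"pics/{n}.png")
y=np.radians(4.8);R=np.array([[np.cos(y),-np.sin(y)],[np.sin(y),np.cos(y)]])
M=cv2.inRange(cv2.cvtColor(q,cv2.COLOR_BGR2HSV),(5,110,40),(17,255,255))
for c in cv2.findContours(cv2.morphologyEx(M,cv2.MORPH_OPEN,np.ones((5,5))),0,2)[0]:
    if cv2.contourArea(c)<800: continue
    r=(np.array([wrist_ray(*x[0],.046,s)[:2] for x in c])-[.5578,-.2329])@R
    print("bar rack x",r.min(0)[0].round(4),r.max(0)[0].round(4),"y",r.min(0)[1].round(4),r.max(0)[1].round(4),cv2.boundingRect(c))
E
python3 look.py w10; python3 chk.py w10
```

```text
28.975 [ 0.5177 -0.2336  0.2015] [0.  0.2 0.2] 0.049961599894503377
bar rack x -0.2543 -0.1286 y -0.3519 -0.2511 (476, 264, 67, 81)
bar rack x -0.0429 0.0182 y 0.0547 0.0881 (183, 130, 38, 67)
bar rack x -0.0431 0.0172 y -0.0144 0.0154 (263, 129, 35, 68)
```

View pics/w10.png

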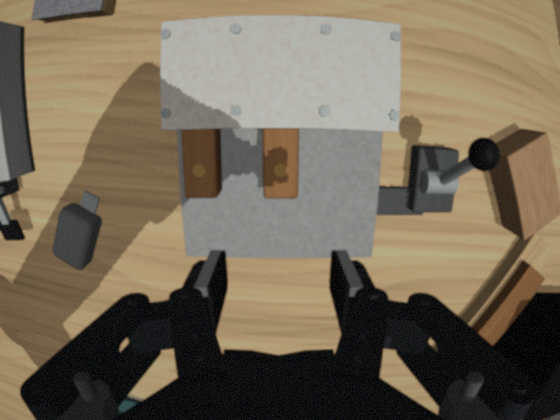

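Call:
servo_tool(
  rows=[
    [[3,4.2,0],[0,0,0],0],
    [[3,4.2,0],[0,0,0],0],
    [[3,4.2,0],[0,0,0],0],
    [[0,4.2,0],[0,0,0],0],
    [[0,0,0],[0,0,0],0],
    [[0,0,4],[0,0,0],0],
    [[0,0,4],[0,0,0],0],
    [[0,0,1.5],[0,0,0],0],
    [[0,0,0],[0,0,0],0],
  ],
)

```text
clock: 30.15
ee_pos: [0.6223, -0.3902, 0.1057]
ee_rot: [[0.996, 0.086, -0.001], [0.086, -0.996, 0.001], [-0.001, -0.001, -1.0]]
force: [-0.4, -0.3, 0.6]
grip_width: -0.0004
```

Call:
servo_tool(
  rows=[
    [[-1.5,0.3,0],[0,0,0],0],
    [[-2,0,0],[0,0,0],0],
    [[-2,0,0],[0,0,0],0],
    [[-1.5,0,0],[0,0,0],0],
    [[-1,0,0],[0,0,0],0],
    [[-0.7,0,0],[0,0,0],0],
    [[0,0,0],[0,0,0],0],
  ],
)

```text
clock: 31.02
ee_pos: [0.5351, -0.4017, 0.106]
ee_rot: [[0.996, 0.085, -0.001], [0.085, -0.996, 0.0], [-0.001, -0.0, -1.0]]
force: [-0.6, -0.1, 0.1]
grip_width: 0.0004
```

Call:
servo_tool(
  rows=[
    [[-0.4,0,0],[0,0,0],0],
    [[0,0,0],[0,0,0],0],
  ],
)

```text
clock: 31.28
ee_pos: [0.5315, -0.4018, 0.1058]
ee_rot: [[0.996, 0.085, -0.0], [0.085, -0.996, 0.0], [-0.0, -0.0, -1.0]]
force: [0.0, 0.4, 0.8]
grip_width: -0.0002
```

Call:
servo_tool(
  rows=[
    [[-0.3,0,0],[0,0,0],0],
    [[0,0,0],[0,0,0],0],
  ],
)

```text
clock: 31.52
ee_pos: [0.5285, -0.4022, 0.106]
ee_rot: [[0.996, 0.085, -0.0], [0.085, -0.996, 0.0], [-0.0, -0.0, -1.0]]
force: [0.7, 0.2, -0.8]
grip_width: 0.0
```

Call:
servo_tool(
  rows=[
    [[-0.3,0,0],[0,0,0],0],
    [[0,0,0],[0,0,0],0],
  ],
)

```text
clock: 31.78
ee_pos: [0.5254, -0.4025, 0.1061]
ee_rot: [[0.996, 0.085, -0.0], [0.085, -0.996, 0.0], [-0.0, -0.0, -1.0]]
force: [0.8, 0.1, 0.3]
grip_width: 0.0001
```

Call:
servo_tool(
  rows=[
    [[-0.2,0,0],[0,0,0],0],
    [[0,0,0],[0,0,0],0],
  ],
)

```text
clock: 32.02
ee_pos: [0.5235, -0.4026, 0.1061]
ee_rot: [[0.996, 0.085, -0.0], [0.085, -0.996, 0.0], [-0.0, -0.0, -1.0]]
force: [0.8, -0.1, -0.7]
grip_width: -0.0001
```

Call:
servo_tool(
  rows=[
    [[-0.3,0,0],[0,0,0],0],
    [[0,0,0],[0,0,0],0],
  ],
)

```text
clock: 32.28
ee_pos: [0.5226, -0.4026, 0.1063]
ee_rot: [[0.996, 0.087, 0.003], [0.087, -0.996, -0.001], [0.003, 0.001, -1.0]]
force: [14.0, -2.9, -8.1]
grip_width: -0.0002
```

```bash
python3 look.py w11; python3 chk.py w11
```

```text
32.275 [ 0.5226 -0.4026  0.1063] [14.  -2.9 -8.1] -0.0001547381279200192
bar rack x -0.1665 -0.1191 y -0.3572 -0.2972 (441, 311, 49, 37)
bar rack x -0.0444 0.0178 y -0.0309 0.0129 (30, 135, 53, 86)
```

View pics/w11.png

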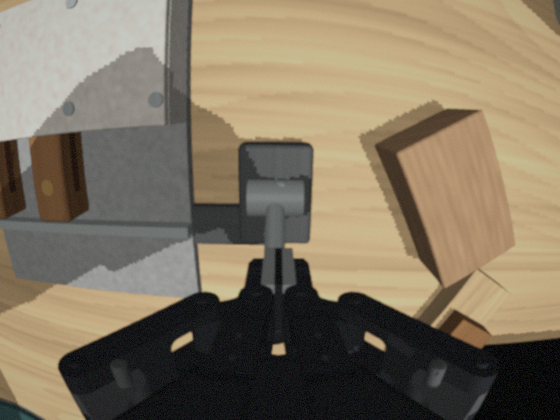

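Lever is at its stop (14 N), strip up behind the bars' tails. Back away and make a final check.

Call:
servo_tool(
  rows=[
    [[1,0,0],[0,0,0],0],
    [[1.5,0,0],[0,0,0],0],
    [[0,0,-5],[0,0,0],0],
    [[0,0,-5],[0,0,0],0],
    [[-3,-5,0],[0,0,0],0],
    [[-3,-5,0],[0,0,0],0],
    [[0,-2,0],[0,0,0],0],
    [[0,0,0],[0,0,0],0],
  ],
)

```text
clock: 33.33
ee_pos: [0.4768, -0.2851, 0.2066]
ee_rot: [[0.996, 0.088, 0.001], [0.088, -0.996, 0.0], [0.001, -0.0, -1.0]]
force: [0.1, -0.5, -0.5]
grip_width: -0.0
```

```bash
python3 look.py w12; python3 chk.py w12
```

```text
33.325 [ 0.4768 -0.2851  0.2066] [ 0.1 -0.5 -0.5] -2.210927696372523e-05
bar rack x -0.2786 -0.1305 y -0.3545 -0.2393 (437, 233, 90, 106)
bar rack x -0.044 0.0196 y 0.0509 0.0879 (136, 81, 38, 69)
bar rack x -0.0443 0.019 y -0.017 0.0139 (212, 77, 35, 71)
```

View pics/w12.png

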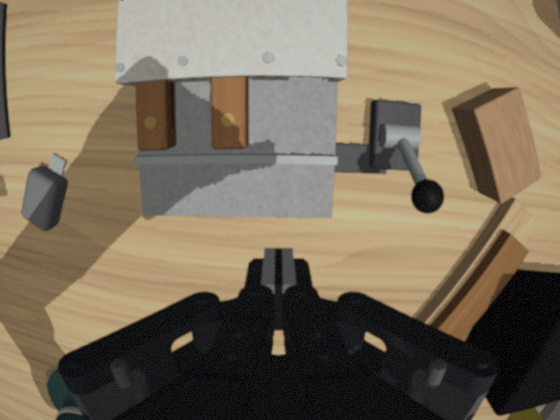

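```bash
python3 -c "
from workcell import job;print(job.finish_job())"
```

```text
the job is handed in; nothing more can be done
None
```

I moved both bars that were there, from pockets 2 and 3 (pocket 1 was empty), into rack lanes 1 and 2. I unlocked the rack first and threw the lock lever back at the end. The job is handed in at about 33 s of the 210 s; no verdict is reported.

- **Bars:** in the last wrist picture both tails measure at rack x ≈ -44 mm, against -45 mm for a home bar. Both bars touched the end wall when pushed in. Side to side they look to be at about y ≈ +71 and -1 mm. The lane 1 figure is rough, because the colour mask also picks up the bar's side face.
- **Lock:** the lever reached its locked stop with 14 N on it. The picture shows it leaning towards the robot, with the strip raised behind the bars' tails.
- **Bench and robot:** the hand is clear of everything, with no force on it. The tape, sander and offcut look undisturbed in that picture. I did not measure the bystanders' positions again at the end.
- **One rough moment:** pressing the first ejector briefly reached about 94 N upward at the wrist (about 97 N in all, limit 120). I pressed the second in smaller steps, up to 29 N.

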